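Set the scanner's thickness dial and start the scan

TASK

Set the document scanner for thicker sheets: with a fingertip resting lightly on the knurled black dial, turn it clockwise until its white line clicks in at the green mark, and let go of it. Only then press the orange start button all the way down, release it and finish clear of everything. Nothing is to be picked up: leave the rubber stamp, the cup and the bottle where they stand.

Things in the scene. Friction and masses are not known exactly. Their poses are not given: they have to be found in the camera images.
- scanner: ivory document scanner fixed to the desk, a box 220 x 400 mm (its x, y), flat top deck 75 mm above the desk; origin at the centre of its underside, z up. Seen along its +x axis the dial is in the left (+y) half of the deck, the button in the right half. A dark feed tray with paper slopes up to 85 mm above the desk beyond its +x side, 110 to 240 mm from the origin.
- dial_top (a point): centre of the dial's flat top face, 104 mm above the desk, 10 mm towards -x and 90 mm towards +y from the scanner's origin. The dial is a black disc, vertical axis, 90 mm diameter, 18 mm thick, knurled rim, underside 11 mm above the deck; a white line on top runs from 10 mm off centre to the rim. Turn it by friction: tip pressed on the top about 30 mm off centre, carried round the axis.
- dial_seat (a joint): how far the sprung dial is pressed down, in m: 0 up, 0.004 bottomed. It starts to give at about 1 N, takes 8 to 9 N at the bottom, is rigid beyond, and springs back. 4 to 8 N on top is enough to turn the dial.
- dial (a joint): dial angle in rad, growing clockwise from above. Clicks at 0, 0.6, 1.2, 1.8; stops at -0.12, 1.92. Starts at the first or second click. Let go, it springs to the nearest click; about 0.06 N m takes it over to the next. Green mark = third click, 1.2: white line along the scanner's +x. Marks on the deck, 57 mm from the dial's axis: green 16 x 14 mm, the others thin, black.
- start_top (a point): centre of the top of the orange round push button, 30 mm in diameter, in a black housing on the deck, 45 mm towards -x and 100 mm towards -y from the scanner's origin
- start (a joint): button travel in m: 0 up, 0.006 fully down (5 N); springs back
- stamp: dark wooden rubber stamp, loose, standing on the scanner's deck in its right half beyond the button (towards +x); 36 mm diameter, 56 mm tall, origin at the centre of its underside. Not to be moved.
- clip_cup: blue ceramic cup, loose, on the desk beside the scanner; 72 mm diameter, 85 mm tall, origin at the centre of its underside. Not to be moved.
- gel_bottle: clear bottle with white cap, loose, on the desk beside the scanner, on the side opposite to the cup; 56 mm diameter, 120 mm tall, origin at the centre of its underside. Not to be moved.

How it is judged (in metres and radians):
On the way, in this order (a step that is already met when the one before it is completed fails the run):
1. the dial has clicked in at the green mark and is let go (value of joint dial between 1.08 and 1.32 rad and contact force between each of the arm, the fingers and dial below 0.3 N), for 0.2 s.
2. the start button is pressed all the way down (value of joint start above 0.0045 m), for 0.05 s.
At the end, for the whole second after the job is handed in: The dial rests in the click at the green mark (1.2 rad, within 0.12), the start button has been pressed at least 4.5 mm after that and is up again, and stamp, cup and bottle stand upright within 15 mm of where they were (value of joint dial between 1.08 and 1.32 rad and value of joint start below 0.0015 m and distance of each of stamp, clip_cup, gel_bottle from where it was at the start of the episode below 0.015 m and angle between each of stamp, clip_cup, gel_bottle's own z axis and vertical below 0.2 rad); the robot touches nothing.
It fails at once if the start button is pressed while the dial is not at the green mark (value of joint start above 0.003 m and (value of joint dial below 1.08 rad or value of joint dial above 1.32 rad)).
It fails at once if the dial is leaned on hard (over 40 N) (contact force between the fingers and dial above 40 N).
It fails at once if a bystander is picked up, pushed away or knocked over (distance of any of stamp, clip_cup, gel_bottle from where it was at the start of the episode above 0.03 m).
It also fails if it takes over 35 s, if anything falls off the work surface, if the arm or the gripper's body presses on something with over 40 N, if the wrist force passes 120 N, or if a joint passes its speed limit or range.

ROBOT

A 6-joint arm with a two-finger parallel gripper is mounted at the origin on the work surface. World frame = base frame: x ahead of the robot, y to its left, z up, the work surface at z = 0. Lengths are in mm, angles in rad, forces in N, time in s.
With the tool pointing down it reaches from about 350 to 775 mm from the base axis. Payload 7.3 kg.
Tool frame: the origin (TCP) lies between the finger pads; the fingertips stand 14 mm ahead of it and the grasp point (between the pads) lies 5 mm behind it; y points along the fingers, z is the direction in which the jaws open and shut, and the axes are right-handed (so a half turn about y gives the same grasp; the last joint's range is limited). The gripper opens to 92 mm and grips with 3 to 60 N. Pads are 19 mm wide; open, the fingers measure 130 mm over their backs; the gripper's body (75 mm by 190 mm) begins 47 mm behind the grasp point.
Start: joints at [1.168, 0.342, 1.524, -0, 1.275, -0.146], TCP at [133.327, 507.807, 240.741] pointing down, gripper open.
Joint ranges: [-2.53, 2.53], [-0.77, 2.02], [0.04, 2.7], [-1, 4.14], [0.28, 2.66], [-3.11, 3.11]. Speed limits (rad/s): [2.57, 2.57, 3.14, 3.14, 3.14, 3.14].

INTERFACE

Orientations are given as [roll, pitch, yaw] about the fixed x, y, z axes, in that order (R = Rz(yaw) Ry(pitch) Rx(roll)).
In Python, from plant import bot, vision, order gives the robot as it stands.
- The arm moves only by the tool apply_moves, never from a script. Its argument "rows" is a list of rows, each a list of 3 entries, a list of its own where there are three numbers: the shift along the tool's x, y, z in cm, then the turn about the tool's y in rad, then the finger opening in cm, from 0 to 9.18. A call has 1 to 5 rows; each row is the pose to reach, as a shift and turn from the pose measured when the call began, along the tool's axes at that moment; what a row does not reach only later rows make up. A row lasts 1/8 s, in which the tool goes at most 62.5 mm and 10.7 degrees, less where a joint would pass 70% of its speed; a pose out of reach is approached as far as the arm can. A call with a gripper value outside its range is refused whole. The fingers move at their own pace and stop on an object; the grip force is fixed at half the most. Time passes only in rows, so rows that repeat a pose let the fingers close. It gives the time, the measured TCP pose, the force and the opening at its end, in the units of the state.
- bot.get_obs(): the state, without advancing time (a new reading comes with each control period).
- vision.capture(name): name is "scene" or "top"; returns the picture (400x640x3 uint8, red, green, blue); there is no depth.
- vision.camera_info(name): a dict with "mtx" (3x3 intrinsics, pixels), "rvec" (rotation vector, rad) and "tvec" (3), from world to camera coordinates, as OpenCV has them. Camera axes: x right, y down, z forward; pixel columns grow to the right and rows downward; lengths in mm; the calibration is good to about 2 mm. A picture is of the moment at which its call begins. camera_info takes no time and is no camera call.
- order.close_job(): hands the job in, once; it reports no verdict.
The state is a dict: "time": time; "joint_positions": joint angles; "dq": joint speeds; "tau": joint torques, N m; "tool_pos": TCP position; "tcp_rot": TCP orientation; "contact_force": force on the tool from outside, world axes, zero at the start; "moment": the same for the moment, N m; "grip_width": finger opening in mm.
Only numpy, scipy, OpenCV 4.12 (cv2) and the standard library are available. Lean on these libraries where they do the work, as an engineer would, in place of code of your own. Each camera call takes 0.05 s, during which the arm holds its last target.

## Working session

There is one attempt and no reset: what is moved stays moved. The work goes in short steps, Python scripts to look and compute and a tool call to move; the robot and the scene stay as the last step left them, time stands still between calls to the robot, and variables do not carry over. Pictures are saved under pics/ and viewed, and the job is handed in when it is done.

Besides the shell and the picture viewer there is one more tool, called after "Emit:" by a JSON object that holds its "op" and its "data". apply_moves: Moves the arm, as the interface text tells. Its arguments: {"type":"object","properties":{"rows":{"type":"array","items":{"type":"array"}}},"required":["rows"]}

```bash
ls; mkdir -p pics
python3 - <<'E'
from plant import bot, vision, order
import cv2
print(bot.get_obs())
for n in ("scene","top"):
    im=vision.capture(n); cv2.imwrite(f"pics/{n}0.png",im[:,:,::-1]); i=vision.camera_info(n); print(n,i)
E
```

```text
pics
{'time': 0.0, 'joint_positions': array([ 1.16802080e+00,  3.42725564e-01,  1.52499940e+00,  4.26588982e-06,
        1.27543174e+00, -1.45981022e-01]), 'dq': array([ 0.00115691, -0.00136533, -0.00032559, -0.00056786, -0.0020429 ,
        0.00148859]), 'tau': array([ 6.36779569e-04, -4.31261230e+01, -2.44223320e+01,  7.16964249e-02,
        5.60149492e-02, -1.32702880e-04]), 'tool_pos': array([133.154226  , 507.43259698, 240.04963515]), 'tcp_rot': array([-1.57234316e+00,  2.31548355e-04, -2.56795929e-01]), 'contact_force': array([-0.57692068, -0.09476809, -0.32755802]), 'moment': array([-0.00615648,  0.01064842, -0.00017869]), 'grip_width': 92.0111356737203}
scene {'mtx': array([[421.98091871,   0.        , 320.65922466],
       [  0.        , 421.98091871, 201.4822787 ],
       [  0.        ,   0.        ,   1.        ]]), 'rvec': array([ 1.15041237,  2.39566316, -0.95572234]), 'tvec': array([ 346.46527015, -293.42210802, 1325.30140556])}
top {'mtx': array([[399.41496858,   0.        , 321.21248221],
       [  0.        , 399.41496858, 199.9553615 ],
       [  0.        ,   0.        ,   1.        ]]), 'rvec': array([ 2.14515193, -2.10371833,  0.20058531]), 'tvec': array([ 56.04647298, 619.86388159, 868.83700445])}
```

View pics/scene0.png

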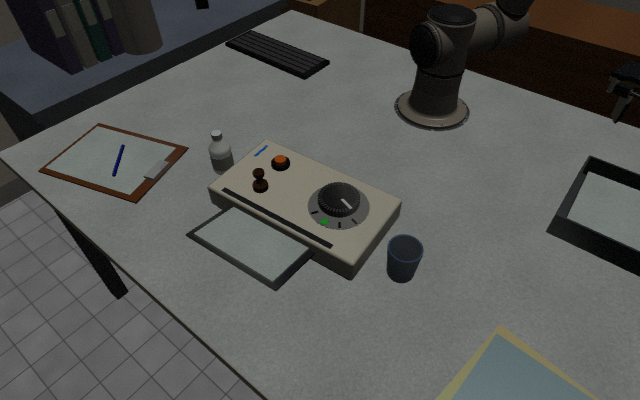

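View pics/top0.png

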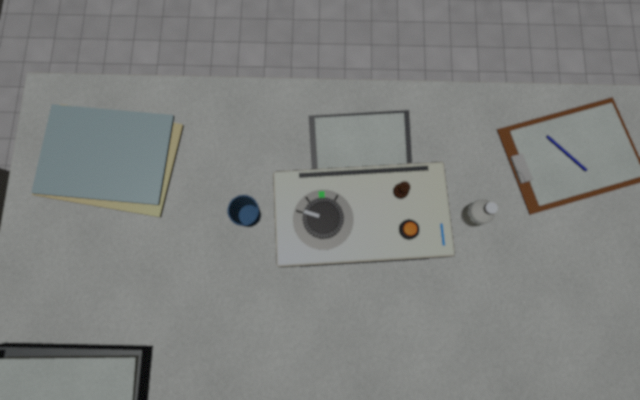

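The scene picture shows the dial near (338,200), the green mark near (323,222) and the button near (281,160). In the top picture the dial is at (322,217), the line points left at about (310,213), and green is at (322,195). The button is at (409,229), the stamp at (401,190), the cup at (244,210) and the bottle at (481,211). Next I'll measure these.

```bash
cat > h.py <<'E'
import numpy as np, cv2
from plant import vision
def cam(n):
    i=vision.camera_info(n); R,_=cv2.Rodrigues(i["rvec"]); return i["mtx"],R,np.array(i["tvec"]).ravel()
def ray(n,p):
    K,R,t=cam(n); d=R.T@np.linalg.inv(K)@np.array([p[0],p[1],1.]); return -R.T@t,d/np.linalg.norm(d)
def plane(n,p,z):
    c,d=ray(n,p); return c+d*(z-c[2])/d[2]
def tri(ps,pt):
    A=np.zeros((3,3));b=np.zeros(3);L=[]
    for n,p in (("scene",ps),("top",pt)):
        c,d=ray(n,p);M=np.eye(3)-np.outer(d,d);A+=M;b+=M@c;L.append((c,M))
    x=np.linalg.solve(A,b);return x,[np.linalg.norm(M@(x-c)) for c,M in L]
def proj(n,X):
    i=vision.camera_info(n);return cv2.projectPoints(np.array(X,float).reshape(-1,1,3),i["rvec"],i["tvec"],i["mtx"],None)[0].reshape(-1,2)
E
python3 - <<'E'
from h import *
for n in("scene","top"):
    im=cv2.imread(f"pics/{n}0.png");hsv=cv2.cvtColor(im,cv2.COLOR_BGR2HSV)
    for nm,lo,hi in(("orange",(5,170,120),(20,255,255)),("green",(45,100,60),(80,255,255))):
        m=cv2.inRange(hsv,lo,hi);k,l,s,c=cv2.connectedComponentsWithStats(m)
        print(n,nm,[(s[i].tolist(),c[i].round(2).tolist()) for i in range(1,k) if s[i,4]>8])
    x,y,w,h=(180,110,280,190) if n=="scene" else (220,150,290,130)
    o=im[y:y+h,x:x+w]
    o=(305,170,75,65) if n=="scene" else (285,180,75,75)
    a,b,w,h=o; z=cv2.resize(im[b:b+h,a:a+w],None,fx=8,fy=8,interpolation=cv2.INTER_CUBIC)
    z=cv2.convertScaleAbs(z,alpha=1.5); cv2.imwrite(f"pics/{n}_dial.png",z)
E
```

```text
scene orange [([275, 155, 11, 7, 59], [279.71, 158.02])]
scene green [([320, 218, 9, 7, 43], [324.0, 221.0])]
top orange [([404, 223, 13, 12, 122], [410.1, 228.38])]
top green [([319, 191, 5, 7, 31], [321.1, 194.19])]
```

View pics/scene_dial.png

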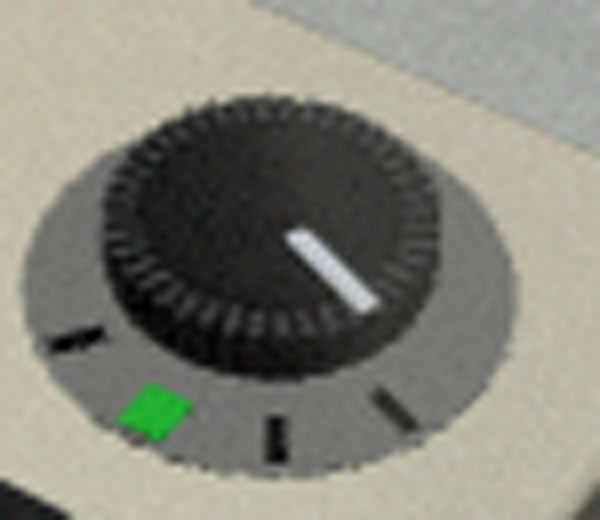

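View pics/top_dial.png

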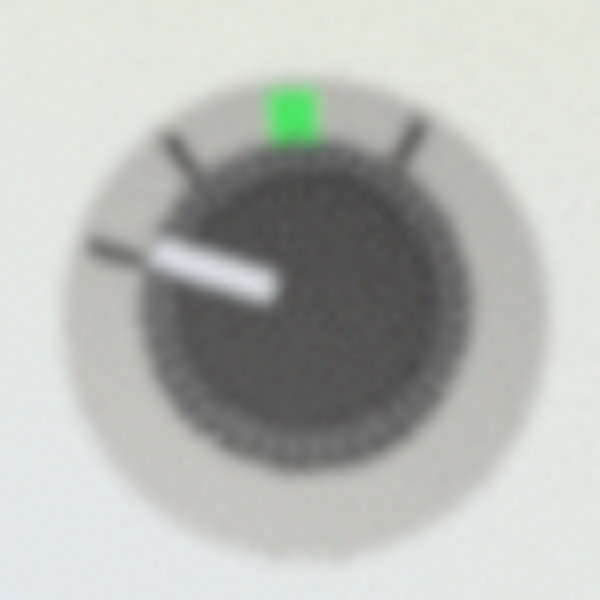

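The line points at the first mark (click 0), so it needs about +1.2 rad. Now I'll triangulate.

```bash
python3 - <<'E'
from h import *
f=lambda n,u,v:((305,170) if n=="scene" else (285,180))+0*np.array([0,0])+(np.array([u,v])+.5)/8-.5
# dial top ellipse via dark mask in top view
im=cv2.imread("pics/top0.png");g=cv2.cvtColor(im,cv2.COLOR_BGR2GRAY)
roi=np.zeros_like(g);cv2.circle(roi,(323,218),27,255,-1)
m=((g<90)&(roi>0)).astype(np.uint8);m=cv2.morphologyEx(m,cv2.MORPH_OPEN,np.ones((5,5)))
c=max(cv2.findContours(m,0,1)[0],key=cv2.contourArea);e=cv2.fitEllipse(cv2.convexHull(c));print("top ell",e)
T={}
T['dial']=tri(f("scene",272,215),f("top",306,305));print(T['dial'])
a=tri(f("scene",297,237),f("top",277,290));b=tri(f("scene",370,304),f("top",152,252));print("line",a,b)
g_=tri((324,221),(321.1,194.19));o=tri((279.71,158.02),(410.1,228.38));print("green",g_,"\norange",o)
D=T['dial'][0]
# outer grey ring centre at 75 & green at deck plane
G=plane("top",(321.1,194.19),76);print("green plane",G, plane("scene",(324,221),76))
print("orange plane z90",plane("top",(410.1,228.38),o[0][2]))
d=G-D;yaw=np.arctan2(d[1],d[0]);print("len green",np.hypot(*d[:2]),"yaw",yaw)
# deck corners for yaw
m=None
E
python3 - <<'E'
import cv2
im=cv2.imread("pics/top0.png")[150:280,220:510];cv2.imwrite("pics/top_z.png",cv2.resize(im,None,fx=2.7,fy=2.7,interpolation=cv2.INTER_CUBIC))
im=cv2.imread("pics/scene0.png")[110:290,180:440];cv2.imwrite("pics/scene_z.png",cv2.convertScaleAbs(cv2.resize(im,None,fx=3,fy=3,interpolation=cv2.INTER_CUBIC),alpha=1.5))
E
```

```text
top ell ((322.8403015136719, 217.3922882080078), (40.33490753173828, 41.258636474609375), 165.27810668945312)
(array([570.55123138,  64.16544216, 103.16176812]), [np.float64(0.33998177701819443), np.float64(0.33998177701820204)])
line (array([573.78016723,  73.35584271, 103.43691748]), [np.float64(1.7198363991908217), np.float64(1.7198363991908714)]) (array([583.74117882, 106.42834215, 107.29191576]), [np.float64(0.3074715029104131), np.float64(0.3074715029104473)])
green (array([628.03647471,  69.13370627,  77.19115006]), [np.float64(0.5841042218799016), np.float64(0.5841042218798435)]) 
orange (array([ 551.49826434, -127.59757011,   97.24956369]), [np.float64(0.34211242446691703), np.float64(0.3421124244669638)])
green plane [628.59350672  68.63817308  76.        ] [626.97137656  69.02580874  76.        ]
orange plane z90 [ 551.69252336 -127.89228684   97.24956369]
len green 58.21435431838811 yaw 0.07690789070613017
```

View pics/top_z.png

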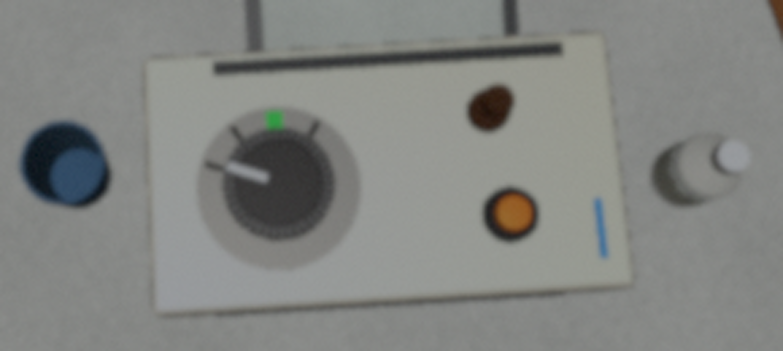

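View pics/scene_z.png

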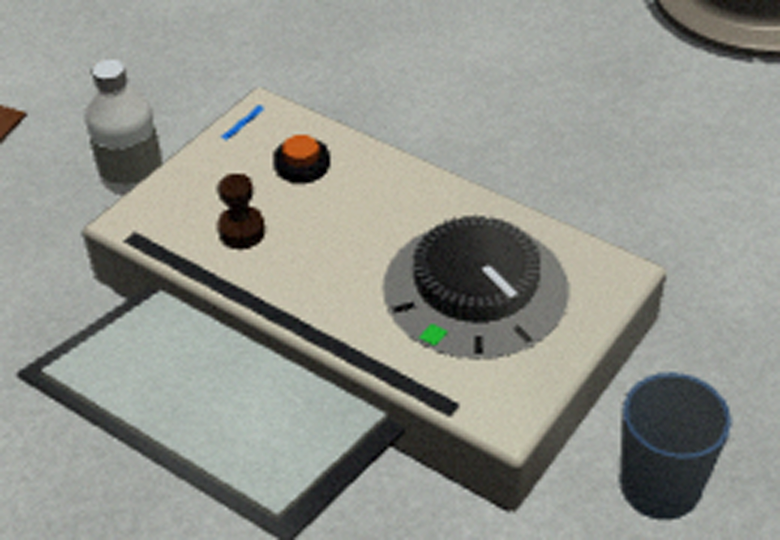

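```bash
cat > go.py <<'E'
import sys,numpy as np
from scipy.spatial.transform import Rotation as Ro
from plant import bot
def shift(P,yaw):
    o=bot.get_obs();R=Ro.from_euler('xyz',o['tcp_rot']).as_matrix()
    s=R.T@(np.array(P)-o['tool_pos'])/10
    return s.round(2).tolist(), round(o['tcp_rot'][2]-yaw,3)
def st():
    o=bot.get_obs();print(round(o['time'],2),o['tool_pos'].round(1),o['tcp_rot'].round(3),o['contact_force'].round(1),o['joint_positions'].round(2),round(o['grip_width'],1))
E
python3 - <<'E'
from go import *
C=np.array([570.5,64.2]);p=np.pi+.6
P=C+30*np.array([np.cos(p),np.sin(p)]);print(P)
st();print(shift([*P,170],.6))
E
```

```text
[545.73993155  47.2607258 ]
0.1 [133.2 507.5 240.1] [-1.572  0.    -0.257] [ 0.5 -0.2 -0.6] [ 1.17  0.34  1.52 -0.    1.28 -0.15] 92.1
([51.59, 7.05, -34.03], np.float64(-0.857))
```

Emit:
{"op": "apply_moves", "data": {"rows": [[[5, 0, -3.3], -0.1, 0], [[10, 0, -6.6], -0.25, 0], [[15, 1, -10], -0.4, 0], [[20, 1, -13], -0.5, 0], [[25, 2, -16.5], -0.6, 0]]}}

```text
time: 0.72
tool_pos: [334.4, 283.1, 220.5]
tcp_rot: [-1.571, -0.001, 0.347]
contact_force: [0.6, -0.3, -0.4]
grip_width: 46.1
```

Run:
```python
from go import *
st();print(shift([545.7,47.3,170],.6))
```

```text
0.72 [334.4 283.1 220.5] [-1.571e+00 -1.000e-03  3.470e-01] [ 0.6 -0.3 -0.4] [ 0.53  0.2   1.78 -0.    1.16 -1.39] 46.1
([11.85, 5.07, -29.35], np.float64(-0.253))
```

Emit:
{"op": "apply_moves", "data": {"rows": [[[2.4, 1, -5.9], -0.05, 0], [[4.8, 2, -11.8], -0.1, 0], [[7.2, 3, -17.7], -0.15, 0], [[9.5, 4, -23.5], -0.2, 0], [[11.85, 5, -29.35], -0.253, 0]]}}

```text
time: 1.35
tool_pos: [540.2, 52.8, 171.7]
tcp_rot: [-1.571, -0.0, 0.601]
contact_force: [0.2, 0.5, 0.4]
grip_width: 0.9
```

Emit:
{"op": "apply_moves", "data": {"rows": [[[0, 0, 0], 0, 0]]}}

```text
time: 1.48
tool_pos: [541.8, 49.5, 170.1]
tcp_rot: [-1.571, 0.001, 0.597]
contact_force: [-0.2, 0.6, -0.1]
grip_width: 0.3
```

Run:
```python
from go import *
from h import *
st();print(shift([545.7,47.3,126],.6))
im=vision.capture("scene")[:,:,::-1];cv2.imwrite("pics/s1.png",cv2.convertScaleAbs(cv2.resize(im[60:290,180:440],None,fx=2.6,fy=2.6),alpha=1.5))
```

```text
1.48 [541.8  49.5 170.1] [-1.571e+00  1.000e-03  5.970e-01] [-0.2  0.6 -0.1] [-0.05  0.44  1.58 -0.    1.12 -2.22] 0.3
([0.21, 4.41, -0.4], np.float64(-0.003))
```

View pics/s1.png

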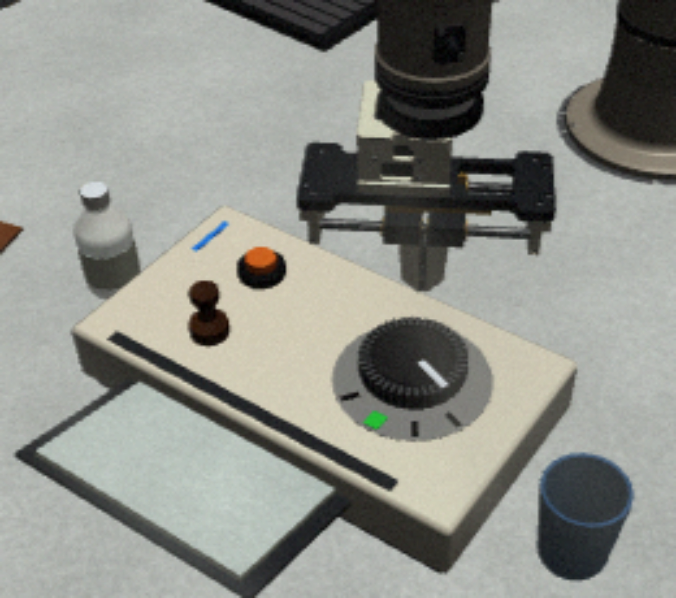

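The closed fingers are above the near side of the dial, with the tip at about (422,285) in the enlarged picture. The dial hasn't moved. I'll descend to just above contact.

Emit:
{"op": "apply_moves", "data": {"rows": [[[0.2, 1.5, -0.3], 0, 0], [[0.21, 3, -0.4], 0, 0], [[0.21, 4, -0.4], 0, 0], [[0.21, 4.6, -0.4], 0, 0], [[0.21, 4.7, -0.4], 0, 0]]}}

```text
time: 2.15
tool_pos: [544.1, 49.3, 123.1]
tcp_rot: [-1.569, 0.002, 0.598]
contact_force: [0.5, 0.1, -0.3]
grip_width: 0.3
```

Emit:
{"op": "apply_moves", "data": {"rows": [[[0, 0.1, 0], 0, 0], [[0, 0.2, 0], 0, 0], [[0, 0.3, 0], 0, 0], [[0, 0.3, 0], 0, 0]]}}

```text
time: 2.65
tool_pos: [544.1, 49.3, 120.1]
tcp_rot: [-1.569, 0.002, 0.598]
contact_force: [1.4, 0.2, 0.2]
grip_width: 0.2
```

Run:
```python
from go import *
st();print(shift([545.7,47.3,118],.6))
```

```text
2.65 [544.1  49.3 120.1] [-1.569  0.002  0.598] [1.4 0.2 0.2] [-0.05  0.51  1.63 -0.    1.01 -2.22] 0.2
([0.02, 0.21, -0.25], np.float64(-0.002))
```

Emit:
{"op": "apply_moves", "data": {"rows": [[[0.02, 0.1, -0.2], 0, 0], [[0.02, 0.2, -0.25], 0, 0], [[0.02, 0.25, -0.25], 0, 0], [[0.02, 0.3, -0.25], 0, 0], [[0.02, 0.3, -0.25], 0, 0]]}}

```text
time: 3.28
tool_pos: [545.8, 47.2, 117.3]
tcp_rot: [-1.57, 0.002, 0.598]
contact_force: [-0.5, 0.3, 3.6]
grip_width: 0.6
```

Emit:
{"op": "apply_moves", "data": {"rows": [[[0, 0.05, 0], 0, 0], [[0, 0.1, 0], 0, 0], [[0, 0.1, 0], 0, 0]]}}

```text
time: 3.65
tool_pos: [545.8, 47.2, 116.4]
tcp_rot: [-1.57, 0.002, 0.598]
contact_force: [-0.9, -0.7, 4.0]
grip_width: 0.1
```

Run:
```python
from go import *
st()
```

```text
3.65 [545.8  47.2 116.4] [-1.57   0.002  0.598] [-0.9 -0.7  4. ] [-0.05  0.51  1.63 -0.    1.   -2.22] 0.1
```

Emit:
{"op": "apply_moves", "data": {"rows": [[[0, 0.06, 0], 0, 0], [[0, 0.1, 0], 0, 0], [[0, 0.1, 0], 0, 0]]}}

```text
time: 4.03
tool_pos: [545.8, 47.2, 115.5]
tcp_rot: [-1.57, 0.002, 0.598]
contact_force: [-2.3, -1.5, 6.1]
grip_width: 0.7
```

Emit:
{"op": "apply_moves", "data": {"rows": [[[0.02, 0, 0.36], 0.12, 0], [[0.09, 0, 0.71], 0.24, 0], [[0.19, 0, 1.06], 0.36, 0], [[0.34, 0, 1.39], 0.48, 0], [[0.52, 0, 1.69], 0.6, 0]]}}

```text
time: 4.65
tool_pos: [541.2, 63.8, 115.9]
tcp_rot: [-1.572, 0.0, -0.006]
contact_force: [0.5, -1.2, 4.5]
grip_width: 0.6
```

Run:
```python
from go import *
from h import *
st();p=np.pi-.02
o=bot.get_obs();d=o['tool_pos'][:2]-[570.5,64.2];print(np.hypot(*d),np.arctan2(d[1],d[0])%6.283)
im=vision.capture("scene")[:,:,::-1];cv2.imwrite("pics/s2.png",cv2.convertScaleAbs(cv2.resize(im[130:260,260:420],None,fx=4.5,fy=4.5,interpolation=cv2.INTER_CUBIC),alpha=1.5))
```

```text
4.65 [541.2  63.8 115.9] [-1.572  0.    -0.006] [ 0.5 -1.2  4.5] [-0.02  0.51  1.64 -0.    1.   -1.59] 0.6
29.303041754117714 3.1546768664606932
```

View pics/s2.png

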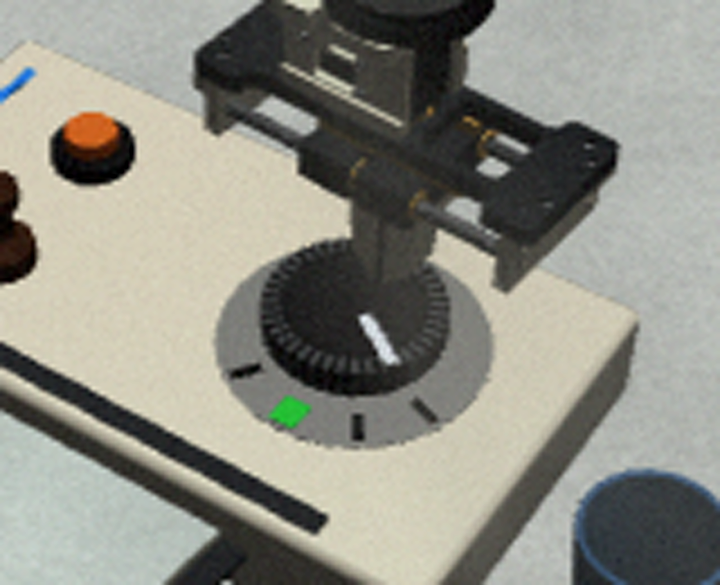

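Run:
```python
from h import *
for z in(101,):
    a=plane("scene",(260+368/4.5,130+318/4.5),z);b=plane("scene",(260+390/4.5,130+360/4.5),z)
    C=np.array([570.5,64.2,z])
    for v in(a-C,b-C,b-a):print(np.hypot(v[0],v[1]),1.28-np.arctan2(v[1],v[0]))
```

```text
12.812860119007409 0.027482985108627123
41.41038930980362 0.19612116262400026
28.85952501089404 0.27070678513804913
```

The dial only turned to about 0.25 rad because the tip slipped at 4.5 N. I'll press a little more, towards 8 N.

Emit:
{"op": "apply_moves", "data": {"rows": [[[0, 0.07, 0], 0, 0], [[0, 0.14, 0], 0, 0], [[0, 0.14, 0], 0, 0]]}}

```text
time: 5.08
tool_pos: [541.2, 64.1, 114.8]
tcp_rot: [-1.572, 0.0, -0.009]
contact_force: [-1.8, -1.5, 6.9]
grip_width: 0.7
```

Emit:
{"op": "apply_moves", "data": {"rows": [[[0, 0.07, 0], 0, 0], [[0, 0.08, 0], 0, 0]]}}

```text
time: 5.32
tool_pos: [541.2, 64.0, 114.4]
tcp_rot: [-1.572, -0.0, -0.007]
contact_force: [-1.9, -1.1, 8.3]
grip_width: 0.3
```

Emit:
{"op": "apply_moves", "data": {"rows": [[[0.02, 0.02, 0.36], 0.12, 0], [[0.09, 0.04, 0.71], 0.24, 0], [[0.19, 0.06, 1.06], 0.36, 0], [[0.34, 0.06, 1.39], 0.48, 0], [[0.52, 0.06, 1.69], 0.6, 0]]}}

```text
time: 5.95
tool_pos: [546.4, 80.9, 114.1]
tcp_rot: [-1.572, -0.001, -0.61]
contact_force: [-1.9, -0.2, 8.6]
grip_width: 0.3
```

Run:
```python
from go import *
from h import *
st()
o=bot.get_obs();d=o['tool_pos'][:2]-[570.5,64.2];print(np.hypot(*d),np.arctan2(d[1],d[0])%6.283)
im=vision.capture("scene")[:,:,::-1];cv2.imwrite("pics/s3.png",cv2.convertScaleAbs(cv2.resize(im[130:260,260:420],None,fx=4.5,fy=4.5,interpolation=cv2.INTER_CUBIC),alpha=1.5))
```

```text
5.95 [546.4  80.9 114.1] [-1.572e+00 -1.000e-03 -6.100e-01] [-1.9 -0.2  8.6] [ 0.01  0.52  1.62 -0.    1.   -0.95] 0.3
29.303921766128617 2.53383705900637
```

View pics/s3.png

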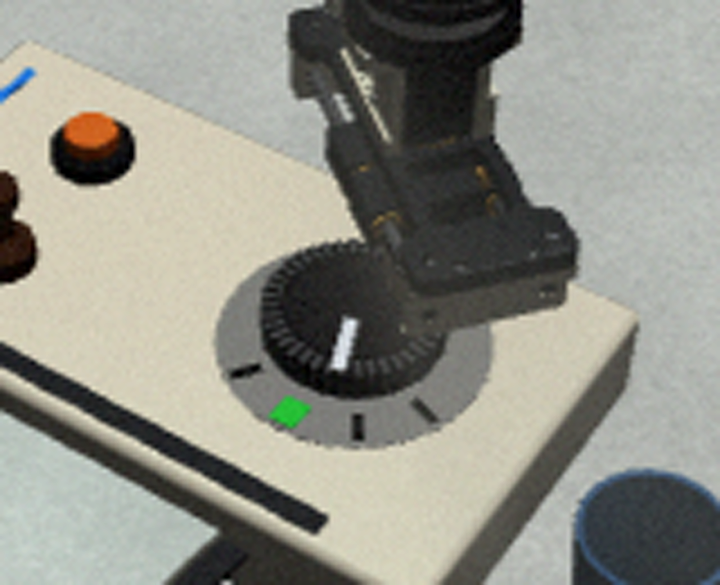

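Run:
```python
from h import *
z=100
def P(u,v,z):return plane("scene",(260+(u+.5)/4.5-.5,130+(v+.5)/4.5-.5),z)
a=P(350,320,z);b=P(341,369,z)
for v in(b-a,b-[570.5,64.2,z]):print(np.hypot(v[0],v[1]),1.28-np.arctan2(v[1],v[0]))
v=P(358,428,76)-[570.5,64.2,76];print("mark2",1.28-np.arctan2(v[1],v[0]))
v=P(244,370,76)-[570.5,64.2,76];print("mark4",1.28-np.arctan2(v[1],v[0]))
```

```text
32.108451531158316 0.7621563618990538
42.31249976703537 0.7825361374021973
mark2 0.5923281819742806
mark4 1.8092977456765078
```

Emit:
{"op": "apply_moves", "data": {"rows": [[[0.02, 0.02, 0.3], 0.1, 0], [[0.06, 0.03, 0.6], 0.2, 0], [[0.13, 0.03, 0.89], 0.3, 0], [[0.24, 0.03, 1.17], 0.4, 0]]}}

```text
time: 6.5
tool_pos: [555.9, 89.8, 114.5]
tcp_rot: [-1.569, -0.001, -1.017]
contact_force: [-0.8, -0.3, 7.4]
grip_width: 0.7
```

Run:
```python
from go import *
from h import *
st()
im=vision.capture("scene")[:,:,::-1];cv2.imwrite("pics/s4.png",cv2.convertScaleAbs(cv2.resize(im[130:260,260:420],None,fx=4.5,fy=4.5,interpolation=cv2.INTER_CUBIC),alpha=1.5))
```

```text
6.5 [555.9  89.8 114.5] [-1.569e+00 -1.000e-03 -1.017e+00] [-0.8 -0.3  7.4] [ 0.02  0.54  1.59 -0.    1.02 -0.53] 0.7
```

View pics/s4.png

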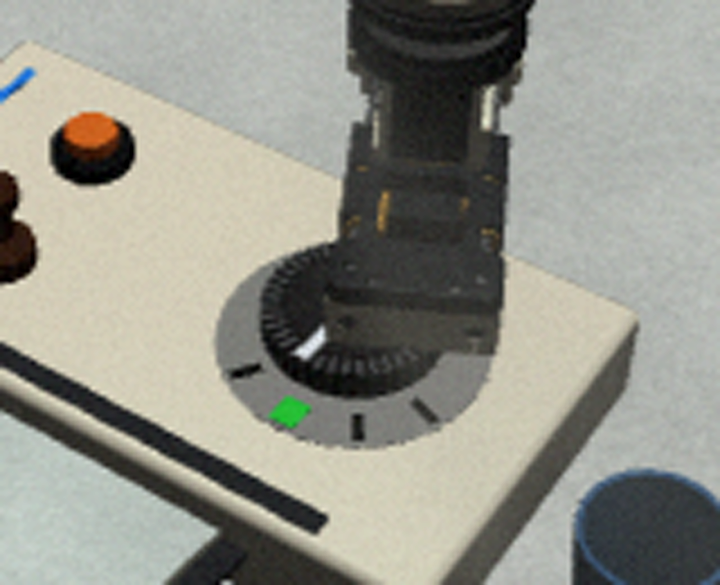

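Run:
```python
from h import *
z=100
v=plane("scene",(260+(303+.5)/4.5-.5,130+(353+.5)/4.5-.5),z)-[570.5,64.2,z];print(np.hypot(v[0],v[1]),1.28-np.arctan2(v[1],v[0]))
```

```text
40.30510260425415 1.281566729263821
```

The dial is at about 1.25 rad, inside the green click's range. I'll lift straight off.

Emit:
{"op": "apply_moves", "data": {"rows": [[[0, -0.5, 0], 0, 0], [[0, -1.5, 0], 0, 0], [[0, -3, 0], 0, 0], [[0, -5, 0], 0, 0], [[0, -6, 0], 0, 0]]}}

```text
time: 7.18
tool_pos: [556.5, 90.1, 176.1]
tcp_rot: [-1.567, -0.002, -1.021]
contact_force: [0.9, -0.4, 0.9]
grip_width: 0.5
```

Run:
```python
from go import *
from h import *
st();print(shift([551.5,-127.7,175],-1.017))
im=vision.capture("scene")[:,:,::-1];cv2.imwrite("pics/s5.png",cv2.convertScaleAbs(cv2.resize(im[130:260,260:420],None,fx=4.5,fy=4.5,interpolation=cv2.INTER_CUBIC),alpha=1.5))
```

```text
7.17 [556.5  90.1 176.1] [-1.567 -0.002 -1.021] [ 0.9 -0.4  0.9] [ 0.02  0.47  1.52  0.    1.15 -0.53] 0.5
([18.3, 0.11, -11.81], np.float64(-0.004))
```

View pics/s5.png

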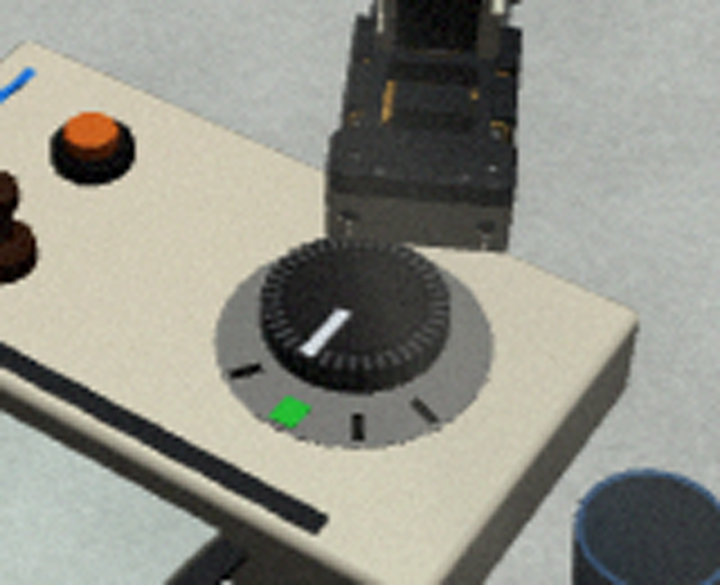

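Run:
```python
from h import *
z=104
def P(u,v,z):return plane("scene",(260+(u+.5)/4.5-.5,130+(v+.5)/4.5-.5),z)
a=P(343,313,z);b=P(309,352,z)
for v in(b-a,b-[570.5,64.2,z]):print(np.hypot(v[0],v[1]),1.28-np.arctan2(v[1],v[0]))
g=cv2.imread("pics/top0.png")
hsv=cv2.cvtColor(g,cv2.COLOR_BGR2HSV)
m=((hsv[...,2]<70)).astype(np.uint8);k,l,s,c=cv2.connectedComponentsWithStats(m)
print([(s[i].tolist(),c[i].round(1).tolist()) for i in range(1,k) if 385<c[i][0]<425 and 175<c[i][1]<245 and s[i,4]>20])
print(plane("top",(401,190),100),proj("top",[[551.5,-127.7,97],[551.5,-127.7,75]]))
```

```text
30.30301464261638 1.1839103403735713
41.13303809186773 1.1827121970379009
[([394, 183, 15, 15, 174], [401.1, 189.9]), ([400, 220, 18, 19, 86], [405.2, 231.1])]
[ 636.75657185 -108.91052997  100.        ] [[409.98894409 228.47884832]
 [407.81398815 229.60598202]]
```

Emit:
{"op": "apply_moves", "data": {"rows": [[[3.6, 0, -2.4], -0.15, 0], [[7.2, 0, -4.8], -0.3, 0], [[10.8, 0, -7.2], -0.45, 0], [[14.4, 0, -9.6], -0.6, 0], [[18.3, 0, -11.8], -0.75, 0]]}}

```text
time: 7.85
tool_pos: [551.5, -128.9, 176.7]
tcp_rot: [-1.569, -0.005, -0.265]
contact_force: [0.8, -0.8, -0.4]
grip_width: 0.3
```

Emit:
{"op": "apply_moves", "data": {"rows": [[[0, 0, 0], -0.1, 0], [[0, 0, 0], -0.2, 0]]}}

```text
time: 8.1
tool_pos: [551.1, -129.7, 176.2]
tcp_rot: [-1.57, -0.004, -0.064]
contact_force: [-1.5, 0.5, 0.4]
grip_width: 0.4
```

Run:
```python
from go import *
st();print(shift([551.5,-127.7,120],0))
```

```text
8.1 [ 551.1 -129.7  176.2] [-1.57  -0.004 -0.064] [-1.5  0.5  0.4] [-0.37  0.47  1.51  0.    1.16 -1.88] 0.4
([0.0, 5.62, 0.19], np.float64(-0.064))
```

The dial is at 1.18 rad and let go. I'll descend over the button and then feel for its top.

Emit:
{"op": "apply_moves", "data": {"rows": [[[0, 1.5, 0.2], 0, 0], [[0, 3, 0.2], 0, 0], [[0, 4.5, 0.2], 0, 0], [[0, 5.5, 0.2], 0, 0], [[0, 5.6, 0.2], 0, 0]]}}

```text
time: 8.72
tool_pos: [551.0, -127.4, 119.1]
tcp_rot: [-1.569, -0.002, -0.064]
contact_force: [-0.2, -0.0, -0.1]
grip_width: 0.2
```

Emit:
{"op": "apply_moves", "data": {"rows": [[[0, 0.3, 0], 0, 0], [[0, 0.6, 0], 0, 0], [[0, 0.9, 0], 0, 0], [[0, 1.0, 0], 0, 0], [[0, 1.0, 0], 0, 0]]}}

```text
time: 9.35
tool_pos: [551.3, -127.4, 109.4]
tcp_rot: [-1.569, -0.003, -0.064]
contact_force: [-0.9, -0.3, 2.6]
grip_width: 0.9
```

Run:
```python
from go import *
from h import *
st()
im=vision.capture("scene")[:,:,::-1];cv2.imwrite("pics/s6.png",cv2.convertScaleAbs(cv2.resize(im[110:240,220:380],None,fx=4.5,fy=4.5,interpolation=cv2.INTER_CUBIC),alpha=1.5))
```

```text
9.35 [ 551.3 -127.4  109.4] [-1.569 -0.003 -0.064] [-0.9 -0.3  2.6] [-0.36  0.55  1.59  0.    1.01 -1.87] 0.9
```

View pics/s6.png

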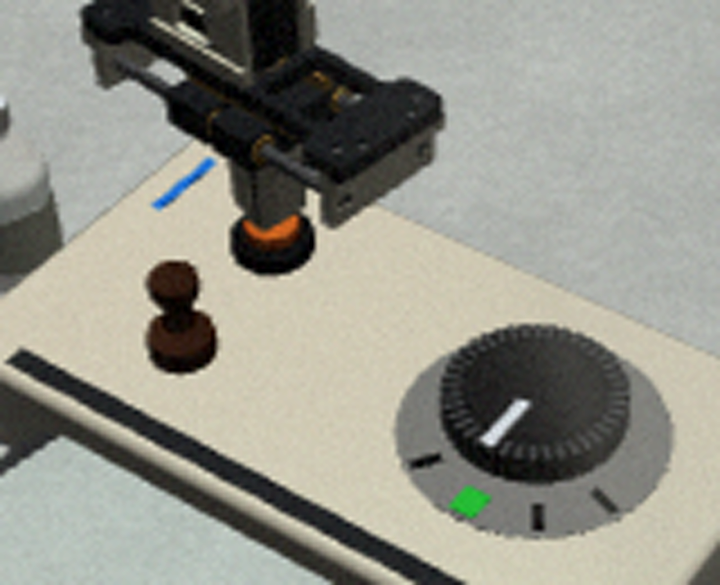

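The tip is centred on the button at about (272,225) and touching at 2.6 N. The dial line still points at green. Pressing on.

Emit:
{"op": "apply_moves", "data": {"rows": [[[0, 0.1, 0], 0, 0], [[0, 0.2, 0], 0, 0], [[0, 0.3, 0], 0, 0], [[0, 0.3, 0], 0, 0]]}}

```text
time: 9.9
tool_pos: [551.3, -127.5, 106.4]
tcp_rot: [-1.569, -0.003, -0.064]
contact_force: [-0.6, 0.5, 5.1]
grip_width: 0.2
```

Emit:
{"op": "apply_moves", "data": {"rows": [[[0, 0.1, 0], 0, 0], [[0, 0.15, 0], 0, 0], [[0, 0.15, 0], 0, 0]]}}

```text
time: 10.28
tool_pos: [551.3, -127.4, 105.2]
tcp_rot: [-1.569, -0.003, -0.064]
contact_force: [-2.0, 0.4, 6.6]
grip_width: 0.8
```

Emit:
{"op": "apply_moves", "data": {"rows": [[[0, 0.1, 0], 0, 0], [[0, 0.15, 0], 0, 0], [[0, 0.15, 0], 0, 0]]}}

```text
time: 10.65
tool_pos: [551.3, -127.5, 105.1]
tcp_rot: [-1.57, -0.004, -0.064]
contact_force: [-4.8, 1.6, 13.0]
grip_width: 0.3
```

The button has bottomed rigidly with the tip at 91 mm, 6 mm below its measured 97 mm top. I'll check with a picture before lifting.

Run:
```python
from h import *
im=vision.capture("scene")[:,:,::-1];cv2.imwrite("pics/s7.png",cv2.convertScaleAbs(cv2.resize(im[130:180,250:310],None,fx=10,fy=10,interpolation=cv2.INTER_CUBIC),alpha=1.5))
```

```text
(no output)
```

View pics/s7.png

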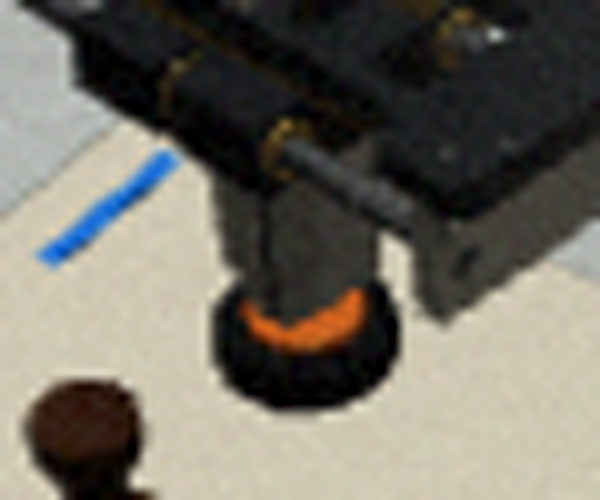

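The orange cap is nearly flush with its housing at about (300,325), so it's fully down. I'll release and retract upward.

Emit:
{"op": "apply_moves", "data": {"rows": [[[0, -0.5, 0], 0, 0], [[0, -2, 0], 0, 0], [[0, -5, 0], 0, 0], [[0, -9, 0], 0, 0], [[0, -13, 0], 0, 0]]}}

```text
time: 11.32
tool_pos: [550.7, -127.5, 236.5]
tcp_rot: [-1.57, -0.003, -0.063]
contact_force: [-0.2, -0.4, -0.7]
grip_width: 0.3
```

Emit:
{"op": "apply_moves", "data": {"rows": [[[-5, -1, 0], 0, 0], [[-10, -2, 0], 0, 0], [[-14, -2, 0], 0, 0], [[-14, -2, 0], 0, 0], [[-14, -2, 0], 0, 0]]}}

```text
time: 11.95
tool_pos: [411.7, -119.0, 256.6]
tcp_rot: [-1.57, -0.005, -0.064]
contact_force: [0.0, -0.7, -0.2]
grip_width: 0.5
```

Run:
```python
from go import *
from h import *
st()
for n in("scene","top"):
    im=vision.capture(n)[:,:,::-1];cv2.imwrite(f"pics/{n}8.png",im)
    hsv=cv2.cvtColor(np.ascontiguousarray(im),cv2.COLOR_BGR2HSV);m=cv2.inRange(hsv,(5,170,120),(20,255,255))
    k,l,s,c=cv2.connectedComponentsWithStats(m);print([(s[i].tolist(),c[i].round(2)) for i in range(1,k) if s[i,4]>8])
im=cv2.imread("pics/scene8.png");cv2.imwrite("pics/s8z.png",cv2.convertScaleAbs(cv2.resize(im[110:290,180:440],None,fx=3,fy=3,interpolation=cv2.INTER_CUBIC),alpha=1.5))
```

```text
11.95 [ 411.7 -119.   256.6] [-1.57  -0.005 -0.064] [ 0.  -0.7 -0.2] [-0.46  0.15  1.74  0.    1.25 -1.97] 0.5
[([275, 155, 11, 7, 62], array([279.65, 158.13]))]
[([404, 222, 13, 13, 129], array([410.02, 228.36]))]
```

View pics/s8z.png

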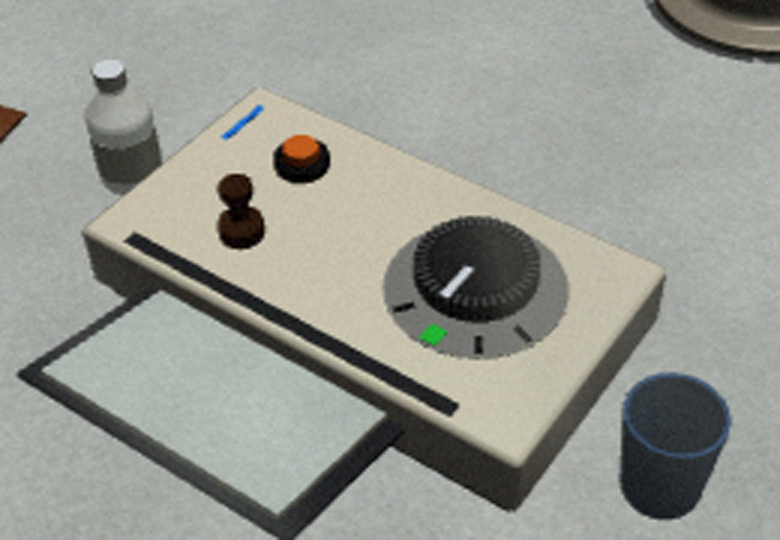

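View pics/top8.png

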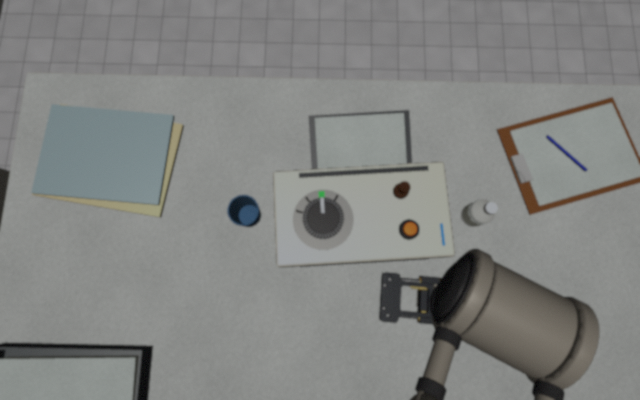

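The line points at green in both views (top: (322,204) towards (322,195)). The button is back up, with its centroid where it started. The stamp, cup and bottle haven't moved, and the arm is clear.

```bash
python3 -c "
from plant import order
print(order.close_job())"
```

```text
the job is handed in; nothing more can be done
None
```

The scanner is set: the dial sits in the green-mark click and the start button was pressed after that. I handed the job in at about 12 s of the 35 s allowed; no verdict was reported.

- **Dial:** I turned it clockwise with the closed fingertips at 4 to 9 N. The first stretch, at about 4.5 N, slipped and left it at only about 0.25 rad. Pressing to about 8 N carried it round, and after I lifted off it measured 1.18 rad against the 1.2 target. The last pictures still show the line at green from both cameras.
- **Button:** I pressed it until it went rigid at 13 N. The tip was then about 6 mm below the button's measured top, and the cap looked nearly flush with its housing. I released it, and in the last pictures it is back where it started, within about 0.15 pixel.
- **Bystanders and arm:** the stamp, cup and bottle look unmoved in both pictures. The arm finished clear of everything, with a force reading under 1 N, which is within sensor noise.

No final check failed or disagreed.

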